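Uncover the red port of a flute leak tester

ROBOT

A 6-joint arm with a two-finger parallel gripper is mounted at the origin on the work surface. World frame = base frame: x ahead of the robot, y to its left, z up, the work surface at z = 0. Lengths are in m, angles in degrees, forces in N, time in s.
With the tool pointing down it reaches from about 0.4 to 0.825 m from the base axis. Payload 7 kg.
Tool frame: the origin (TCP) lies at the centre of the arm's flange, where the gripper is bolted on; the fingertips stand 178 mm ahead of it and the grasp point (between the pads) lies 159 mm ahead of it (tip_reach is the distance from the TCP to the fingertips, in m); z points along the fingers, y is the line along which they close (so a half turn about z gives the same grasp; the last joint's range is limited). The gripper opens to 88 mm and grips with 3 to 60 N. Pads are 19 mm wide; open, the fingers measure 130 mm over their backs; the gripper's body (78 mm by 193 mm) begins 47 mm behind the grasp point.
Start: joints at [-47.607, 20.546, 0.682, 0, -70.136, -16.507], TCP at [0.295, -0.607, 0.405] pointing down, gripper open.
Joint ranges: [-176.03, 176.03], [-82.01, 121.73], [-58.28, 71.71], [-173.87, 95.51], [-174.79, -0.11], [-173.66, 173.66]. Speed limits (degrees/s): [136.94, 136.94, 172.46, 180, 180, 180].

INTERFACE

Orientations are given as [roll, pitch, yaw] about the fixed x, y, z axes, in that order (R = Rz(yaw) Ry(pitch) Rx(roll)).
In Python, from plant import * gives the robot as it stands.
- The arm moves only by the shell command python3 -m handwheel 'ROWS'. ROWS is JSON, a list of rows, each a list of 7 numbers: the opening, from -1 (shut) to 1 (fully open), then the shift along the tool's x, y, z as a fraction of full scale, then the turn, a rotation vector about the tool's x, y, z as a fraction of full scale. A call has 1 to 5 rows; each row shifts and turns the commanded pose from where the row before left it, along the tool's axes as they then stand; what a row does not reach is not made up. Full scale, the value 1, is 0.025 m for a shift and 6 degrees for a turn. A row lasts 1/8 s, in which the tool goes at most 62.5 mm and 10.7 degrees, less where a joint would pass 70% of its speed; a pose out of reach is approached as far as the arm can. A call with a number of a shift or a turn outside -1 to 1 is refused whole. A call with a gripper value outside its range is refused whole. The fingers move at their own pace and stop on an object; the grip force is fixed at half the most. Time passes only in rows, so rows that do not move let the fingers close. It gives the time, the measured TCP pose, the force, the opening and the grip force at its end, in the units of the state.
- get_obs(): the state, without advancing time (a new reading comes with each control period).
- snapshot(name): name is "scene" or "top" or "wrist"; returns a dict with "color" (480x640x3 uint8, red, green, blue), "fx", "fy", "cx", "cy" (pixels), "k1" (the pictures are not rectified: a ray, as slopes to the right and down, at radius r is drawn at 1 + k1 r^2 times it, then the intrinsics apply), "R" (3x3) and "t" (3): a world point X has camera coordinates R X + t; the wrist camera has in their place "tool_from_camera" (4x4, takes a point from camera to tool coordinates, whose origin is the TCP and whose axes are the flange's). Camera axes: x right, y down, z forward; pixel columns grow to the right and rows downward; lengths in m; the calibration is good to about 2 mm. A picture is of the moment at which its call begins: read the wrist's pose just before it. There is no depth.
- close_job(): hands the job in; it is judged then, once.
The state is a dict: "clock": time; "joint_pos": joint angles; "qvel": joint speeds; "tau": joint torques, N m; "tool_pos": TCP position; "orientation": TCP orientation; "force": force on the tool from outside, world axes, zero at the start; "moment": the same for the moment, N m; "opening": finger opening in m; "gripper_force": force on a finger pad.
Only numpy, scipy, OpenCV 4.12 (cv2) and the standard library are available. Lean on these libraries where they do the work, as an engineer would, in place of code of your own. Each camera call takes 0.05 s, during which the arm holds its last target. There are 200 camera calls.

TASK

Two small leak testers stand on the flute maker's bench. On the one with the red dust cover, swing the red cover aside on its pin, about a quarter turn counter-clockwise as seen from above, so that the test port under it lies completely open for the next flute joint, then let go of it. Leave the blue cover of the other tester where it is.

Things in the scene. Friction and masses are not known exactly. Their poses are not given: they have to be found in the camera images.
- red_cover (a joint): turn of the red dust cover on its upright pin, rad: 0 = port covered, growing counter-clockwise seen from above, stop at 1.9; starts at 0 to 0.3. A flat red paddle 4 mm thick (48 mm disc on a 22 mm wide arm), level, 3 mm above the flat aluminium top of a fixed grey box 150 x 190 mm, 55 mm high. It turns stiffly (about 1.5 N at the finger post) and stays where it is left.
- red_knob (a point): middle (half-way up) of the finger post of the red cover: an upright round steel post, 16 mm diameter, 32 mm tall, standing in the centre of the red disc, 55 mm from the pin axis. This point is 16 mm above the cover's upper face and 16 mm below the post's top, 78 mm above the table. It travels with the cover.
- red_pin (a point): brass pin on which the red cover turns: point on the upright pin axis, level with the cover's upper face, 62 mm above the table (pin head: 13 mm diameter, 3 mm higher). z is up; y points to the port (26 mm hole), its centre 55 mm from the pin. At 0 the post stands over the port; after a quarter turn it is 55 mm from the pin along this frame's -x. The box top is clear where the cover swings.
- blue_knob (a point): middle of the same steel finger post on the blue cover of the other, otherwise equal leak tester: to be left where it is. The two testers may have changed places.

How it is judged:
By the outcome, as a careful person would: the job done as asked, in the order asked, and still so for the second after the job is handed in, with the robot touching nothing.
It also fails if it takes over 34 s, if anything falls off the work surface, if the arm or the gripper's body presses on something with over 40 N, if the wrist force passes 120 N, or if a joint passes its speed limit or range.

## Working session

There is one attempt and no reset: what is moved stays moved. The work goes in short steps, Python scripts to look and compute and a shell command to move; the robot and the scene stay as the last step left them, time stands still between calls to the robot, and variables do not carry over. Pictures are saved under pics/ and viewed, at most 10 in all, crops included, and the job is handed in when it is done.

```bash
mkdir -p pics; cat > h.py <<'E'
from plant import *
import numpy as np, cv2, pickle
def snap(n,f):
    o=get_obs(); s=snapshot(n); s['obs']=o
    cv2.imwrite('pics/'+f+'.png',s['color'][:,:,::-1]); pickle.dump(s,open('pics/'+f+'.pkl','wb')); return s
def ray(s,u,v):
    K=np.array([[s['fx'],0,s['cx']],[0,s['fy'],s['cy']],[0,0,1.]])
    p=cv2.undistortPoints(np.array([[[u,v]]],float),K,np.array([s['k1'],0,0,0.]))[0,0]
    d=np.array([p[0],p[1],1.])
    if 'R' in s and s.get('R') is not None:
        R=np.array(s['R']);t=np.array(s['t']); return -R.T@t, R.T@d
    from scipy.spatial.transform import Rotation as Ro
    T=np.array(s['tool_from_camera']);o=s['obs'];Rw=Ro.from_euler('xyz',o['orientation'],degrees=True).as_matrix()
    return Rw@T[:3,3]+o['tool_pos'], Rw@T[:3,:3]@d
def at(s,u,v,z):
    c,d=ray(s,u,v); return c+d*(z-c[2])/d[2]
E
python3 - <<'E'
from h import *
a=snap('top','top0');b=snap('scene','sc0')
o=get_obs();print(o)
E
```

```text
{'clock': 0.1, 'joint_pos': array([-4.76058595e+01,  2.05869545e+01,  6.39973645e-01, -1.61154477e-02,
       -7.01353378e+01, -1.65065947e+01]), 'qvel': array([ 0.02418276, -0.12818509,  0.137643  , -0.01438331,  0.11026774,
        0.10797587]), 'tau': array([-4.90133272e-03, -5.84163022e+01,  2.93750149e+01,  7.01568961e+00,
        1.01316691e-02, -5.97570829e-05]), 'tool_pos': array([ 0.29462978, -0.60712258,  0.40383275]), 'orientation': array([ 1.79916769e+02, -8.86469431e-03, -1.54117935e+02]), 'force': array([ 0.53381533, -0.1433195 ,  0.1451186 ]), 'moment': array([-0.02884196, -0.00135358,  0.01275173]), 'gripper_force': 0.0, 'opening': 0.0873263118582891}
```

View pics/top0.png

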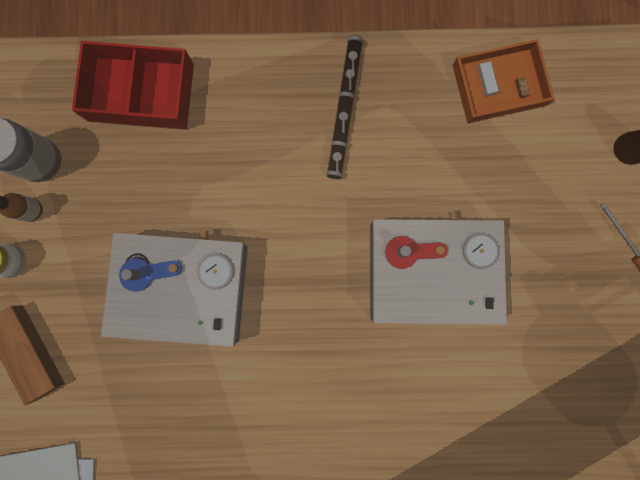

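View pics/sc0.png

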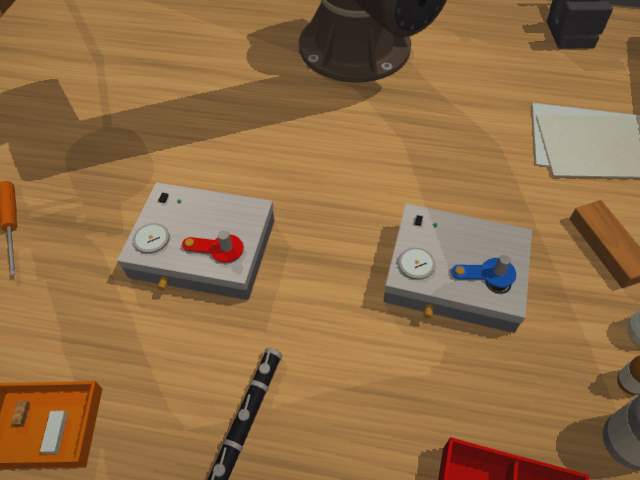

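The top view shows the red tester on the right, with its pin near (440,250) and post near (404,251). The blue one is on the left, with its pin near (172,268). I'll enlarge the red one in both views.

```bash
python3 - <<'E'
import cv2,numpy as np
a=cv2.imread('pics/top0.png')[210:335,362:517];b=cv2.imread('pics/sc0.png')[175:305,115:280]
f=lambda i:cv2.resize(cv2.resize(i,None,fx=4,fy=4,interpolation=cv2.INTER_CUBIC),(620,500)) if 0 else cv2.resize(i,None,fx=4,fy=4,interpolation=cv2.INTER_CUBIC)
cv2.imwrite('pics/ca.png',f(a));cv2.imwrite('pics/cb.png',f(b))
E
```

```text
(no output)
```

View pics/ca.png

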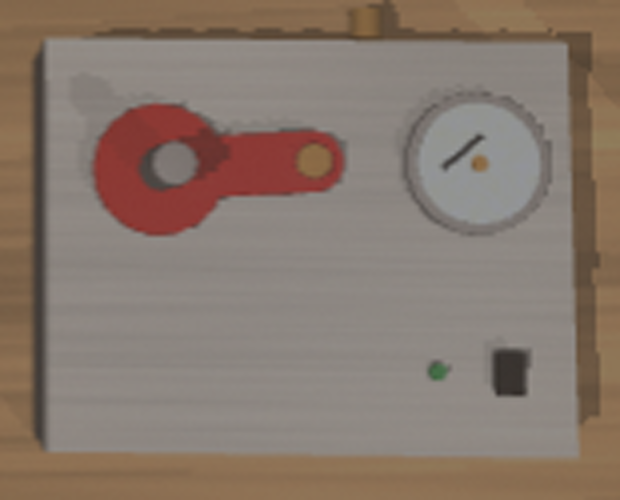

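View pics/cb.png

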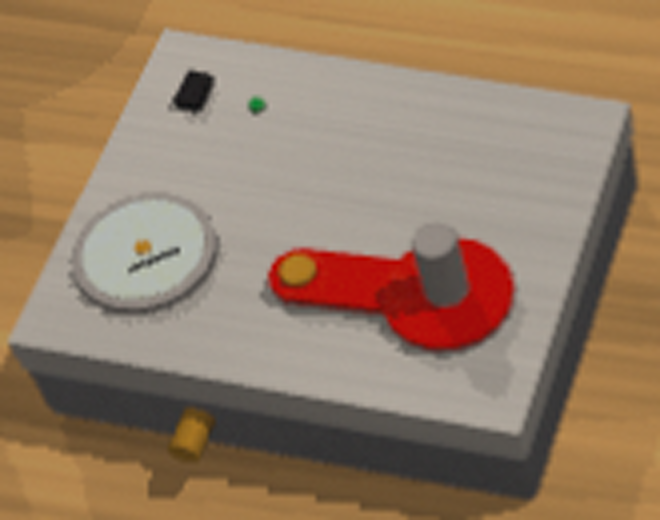

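```bash
python3 - <<'E'
from h import *
a=pickle.load(open('pics/top0.pkl','rb'));b=pickle.load(open('pics/sc0.pkl','rb'))
A=lambda u,v,z:at(a,362+u/4,210+v/4,z)
B=lambda u,v,z:at(b,115+u/4,175+v/4,z)
for n,p,q,z in [('pin',(314,160),(297,269),.065),('top',(175,163),(436,240),.094),('disc',(159,169),(450,294),.062)]: print(n,A(*p,z),B(*q,z))
print([A(*p,.055).round(4) for p in [(43,40),(568,42),(578,457),(43,450)]])
print([B(*p,.055).round(4) for p in [(522,435),(10,345),(165,30),(630,105)]])
print(at(a,172,268,.065),at(a,127,274,.094))
E
```

```text
pin [ 0.58075703 -0.15784952  0.065     ] [ 0.58069381 -0.15936626  0.065     ]
top [ 0.57871101 -0.1029018   0.094     ] [ 0.5789828  -0.10356723  0.094     ]
disc [ 0.57871101 -0.10284516  0.062     ] [ 0.57989592 -0.10318814  0.062     ]
[array([ 0.6273, -0.0632,  0.055 ]), array([ 0.6229, -0.2545,  0.055 ]), array([ 0.4734, -0.2497,  0.055 ]), array([ 0.4789, -0.059 ,  0.055 ])]
[array([ 0.6281, -0.0649,  0.055 ]), array([ 0.6235, -0.2545,  0.055 ]), array([ 0.4733, -0.2509,  0.055 ]), array([ 0.4792, -0.0612,  0.055 ])]
[0.56194502 0.22749138 0.065     ] [0.55381924 0.27979361 0.094     ]
```

```bash

python3 -m handwheel '[[1,-0.793,0.547,0,0,0,0],[1,-0.793,0.547,0,0,0,0],[1,-0.793,0.547,0,0,0,0],[1,-0.793,0.547,0,0,0,0],[1,-0.793,0.547,0,0,0,0]]'
python3 -m handwheel '[[1,-0.793,0.547,0,0,0,0],[1,-0.793,0.547,0,0,0,0],[1,-0.793,0.547,0,0,0,0],[1,-0.793,0.547,0,0,0,0],[1,-0.793,0.547,0,0,0,0]]'
python3 -m handwheel '[[1,-0.793,0.547,0,0,0,0],[1,-0.793,0.547,0,0,0,0],[1,-0.793,0.547,0,0,0,0],[1,-0.793,0.547,0,0,0,0],[1,-0.793,0.547,0,0,0,0]]'
python3 -m handwheel '[[1,-0.793,0.547,0,0,0,0],[1,-0.793,0.547,0,0,0,0],[1,-0.793,0.547,0,0,0,0],[1,-0.793,0.547,0,0,0,0],[1,-0.793,0.547,0,0,0,0]]'
python3 -m handwheel '[[1,-0.793,0.547,0,0,0,0],[1,-0.793,0.547,0,0,0,0],[1,-0.793,0.547,0,0,0,0],[1,-0.793,0.547,0,0,0,0],[1,0,0,0,0,0,-1]]'
python3 -m handwheel '[[1,0,0,0,0,0,-1],[1,0,0,0,0,0,-1],[1,0,0,0,0,0,-1],[1,0,0,0,0,0,-1],[1,0,0,0,0,0,-1]]'
python3 -m handwheel '[[1,0,0,0,0,0,-1],[1,0,0,0,0,0,-1],[1,0,0,0,0,0,-1],[1,0,0,0,0,0,-1],[1,0,0,0,0,0,-1]]'
python3 - <<'E'
from h import *
s=snap('wrist','w1');o=s['obs'];print(o['tool_pos'],o['orientation'],o['joint_pos'],o['clock'])
E
```

```text
clock: 0.72
tool_pos: [0.3548, -0.5005, 0.4049]
orientation: [-180.0, 0.0, -154.1]
force: [-0.9, -0.3, -0.1]
opening: 0.0871
gripper_force: 0.0
clock: 1.35
tool_pos: [0.4138, -0.3956, 0.4049]
orientation: [-180.0, 0.0, -154.1]
force: [0.9, 0.1, 0.7]
opening: 0.0876
gripper_force: 0.0
clock: 1.98
tool_pos: [0.4729, -0.2909, 0.4049]
orientation: [-180.0, 0.0, -154.1]
force: [0.6, 0.3, -0.3]
opening: 0.0873
gripper_force: 0.0
clock: 2.6
tool_pos: [0.5319, -0.1861, 0.4049]
orientation: [-180.0, 0.0, -154.1]
force: [-0.0, 0.5, 0.3]
opening: 0.0877
gripper_force: 0.0
clock: 3.22
tool_pos: [0.5806, -0.1022, 0.4044]
orientation: [180.0, -0.0, -147.9]
force: [0.3, -0.1, -0.1]
opening: 0.0877
gripper_force: 0.0
clock: 3.85
tool_pos: [0.5799, -0.1036, 0.4045]
orientation: [180.0, -0.0, -117.9]
force: [0.6, -0.6, -0.3]
opening: 0.0877
gripper_force: 0.0
clock: 4.47
tool_pos: [0.5799, -0.1036, 0.4045]
orientation: [180.0, -0.0, -87.9]
force: [0.3, 0.2, -0.2]
opening: 0.0876
gripper_force: 0.0
[ 0.57985567 -0.10359857  0.40452411] [ 1.79987507e+02 -7.48081419e-04 -8.79180610e+01] [ 8.87289129e+00  1.25223446e+01 -1.05418930e+01 -7.98165664e-04
 -6.69482563e+01 -6.79063974e+00] 4.475
```

View pics/w1.png

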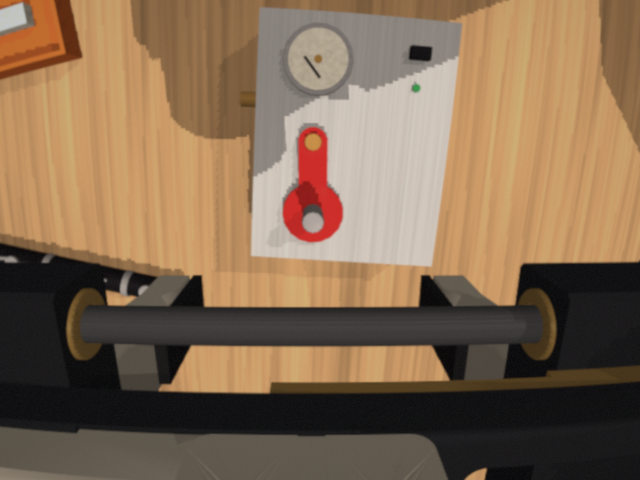

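The wrist view shows the red cover's pin at (313,142), post top at (313,222) and disc centre at (313,211), with the gauge clear. I'll check these against the earlier positions.

```bash
python3 - <<'E'
from h import *
s=pickle.load(open('pics/w1.pkl','rb'))
print(at(s,313,142,.065),at(s,313,222,.094),at(s,313,211,.062))
E
```

```text
[ 0.5806039  -0.15937037  0.065     ] [ 0.57864914 -0.10488565  0.094     ] [ 0.57858876 -0.10624947  0.062     ]
```

```bash

python3 -m handwheel '[[1,0,0.04,1,0,0,0],[1,0,0,1,0,0,0],[1,0,0,1,0,0,0],[1,0,0,1,0,0,0],[1,0,0,1,0,0,0]]'
python3 -m handwheel '[[1,0,0,0.8,0,0,0],[1,0,0,0.42,0,0,0],[1,0,0,0,0,0,0]]'
python3 -m handwheel '[[-1,0,0,0,0,0,0],[-1,0,0,0,0,0,0],[-1,0,0,0,0,0,0],[-1,0,0,0,0,0,0],[-1,0,0,0,0,0,0]]'
```

```text
clock: 5.15
tool_pos: [0.5788, -0.1038, 0.2788]
orientation: [-180.0, -0.0, -88.2]
force: [-0.2, -0.1, 0.8]
opening: 0.0877
gripper_force: 0.0
clock: 5.52
tool_pos: [0.5785, -0.1041, 0.2486]
orientation: [179.9, -0.0, -88.1]
force: [0.2, 0.1, 0.3]
opening: 0.0877
gripper_force: 0.0
clock: 6.15
tool_pos: [0.5784, -0.1043, 0.2493]
orientation: [-180.0, 0.0, -88.1]
force: [-0.6, -1.3, -0.2]
opening: 0.043
gripper_force: 0.0
```

```bash

python3 -m handwheel '[[-1,0,0,0,0,0,0],[-1,0,0,0,0,0,0],[-1,0,0,0,0,0,0],[-1,0,0,0,0,0,0],[-1,0,0,0,0,0,0]]'
```

```text
clock: 6.78
tool_pos: [0.5785, -0.1043, 0.2491]
orientation: [-180.0, 0.0, -88.1]
force: [-0.6, -0.3, -0.3]
opening: 0.0154
gripper_force: 30.0
```

Gripped: the opening is 15.4 mm and the post is 16 mm. Next is the arc, in steps of 6° per row.

```bash

python3 -m handwheel '[[-1,0.012,0.23,0,0,0,-1],[-1,0.012,0.23,0,0,0,-1],[-1,0.012,0.23,0,0,0,-1],[-1,0.012,0.23,0,0,0,-1],[-1,0.012,0.23,0,0,0,-1]]'
```

```text
clock: 7.4
tool_pos: [0.5514, -0.1126, 0.2491]
orientation: [-180.0, -0.0, -57.9]
force: [2.4, -1.4, -3.1]
opening: 0.0152
gripper_force: 30.0
```

```bash

python3 -m handwheel '[[-1,0.012,0.23,0,0,0,-1],[-1,0.012,0.23,0,0,0,-1],[-1,0.012,0.23,0,0,0,-1],[-1,0.012,0.23,0,0,0,-1],[-1,0.012,0.23,0,0,0,-1]]'
python3 -m handwheel '[[-1,0.012,0.23,0,0,0,-1],[-1,0.012,0.23,0,0,0,-1],[-1,0.012,0.23,0,0,0,-1],[-1,0.012,0.23,0,0,0,-1],[-1,0.012,0.23,0,0,0,-1]]'
```

```text
clock: 8.02
tool_pos: [0.5321, -0.1333, 0.2492]
orientation: [-180.0, -0.1, -27.9]
force: [2.5, -0.6, -3.7]
opening: 0.0155
gripper_force: 30.0
clock: 8.65
tool_pos: [0.5258, -0.161, 0.2492]
orientation: [-180.0, -0.1, 2.1]
force: [2.5, 2.1, -3.6]
opening: 0.0154
gripper_force: 30.0
```

Now at about 92°, with low forces. Release, rise and look.

```bash

python3 -m handwheel '[[1,0,0,0,0,0,0],[1,0,0,0,0,0,0],[1,0,0,0,0,0,0],[1,0,0,0,0,0,0],[1,0,0,0,0,0,0]]'
python3 -m handwheel '[[1,0,0,-0.5,0,0,0],[1,0,0,-1,0,0,0],[1,0,0,-1,0,0,0],[1,0,0,-1,0,0,0],[1,0,0,-1,0,0,0]]'
python3 -m handwheel '[[1,0,0,-1,0,0,0],[1,0,0,-0.5,0,0,0],[1,0,0,0,0,0,0]]'
python3 - <<'E'
from h import *
s=snap('scene','sc1')
cv2.imwrite('pics/c2.png',cv2.resize(s['color'][130:330,80:560,::-1],None,fx=1.6,fy=1.6,interpolation=cv2.INTER_CUBIC))
E
```

```text
clock: 9.28
tool_pos: [0.5253, -0.161, 0.2492]
orientation: [180.0, -0.0, 1.9]
force: [-0.4, -0.4, -0.7]
opening: 0.0599
gripper_force: 0.0
clock: 9.9
tool_pos: [0.5251, -0.1611, 0.3636]
orientation: [180.0, -0.1, 1.9]
force: [0.3, 0.9, -0.3]
opening: 0.088
gripper_force: 0.0
clock: 10.28
tool_pos: [0.5253, -0.1611, 0.4001]
orientation: [-180.0, -0.1, 1.9]
force: [0.1, -0.3, -1.1]
opening: 0.0878
gripper_force: 0.0
```

View pics/c2.png

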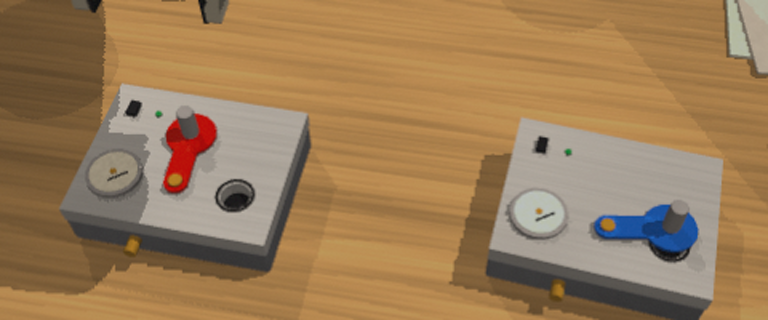

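The red cover stands a quarter turn aside, with its disc at (190,133). The port at (235,195) is fully open, the blue cover is unmoved, and the gripper is clear.

```bash
python3 -c "
from plant import *
print(close_job())"
```

```text
the job is handed in; nothing more can be done
None
```

The red cover is swung about a quarter turn counter-clockwise and released, its test port is fully open, the blue cover was left untouched, and the job is handed in (clock about 10.3 s of the 34 s allowed).

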